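# Pack the brass weight set at the collectors' fair

## Robot

A 7-joint arm with a two-finger parallel gripper is mounted at the origin on the work surface. World frame = base frame: x ahead of the robot, y to its left, z up, the work surface at z = 0. Lengths are in m, angles in rad, forces in N, time in s.
With the tool pointing down it reaches from about 0.425 to 0.95 m from the base axis. Payload 4.7 kg.
Tool frame: the origin (TCP) lies midway between the tips of the shut fingers; the grasp point (between the pads) lies 19 mm behind it; z points along the fingers, y is the line along which they close (so a half turn about z gives the same grasp; the last joint's range is limited). The gripper opens to 87 mm and grips with 3 to 60 N. Pads are 19 mm wide; open, the fingers measure 117 mm over their backs; the gripper's body (75 mm by 190 mm) begins 51 mm behind the grasp point.
Start: joints at [-1.246, 0.469, -0.049, 1.532, 0.024, 1.141, -0.082], TCP at [0.234, 0.633, 0.223] pointing down, gripper open.
Joint ranges: [-2.59, 2.59], [-0.33, 1.99], [-1.39, 1.29], [0.1, 2.45], [-1.04, 4.18], [0.21, 1.99], [-2.66, 2.66]. Speed limits (rad/s): [2.57, 2.57, 3.14, 3.14, 3.14, 3.14, 3.14].

## Interface

Orientations are given as [roll, pitch, yaw] about the fixed x, y, z axes, in that order (R = Rz(yaw) Ry(pitch) Rx(roll)).
In Python, from plant import ctrl, eyes gives the robot as it stands. The module is installed in compiled form; this text tells all that it offers.
- The arm moves only by the tool servo_tool, never from a script. Its argument "rows" is a list of rows, each a list of 4 numbers: the shift along the tool's x, y, z in mm, then the turn about the tool's z in degrees. A call has 1 to 12 rows; each row is the pose to reach, as a shift and turn from the pose commanded when the call began, along the tool's axes at that moment; what a row does not reach only later rows make up. A row lasts 1/8 s, in which the tool goes at most 62.5 mm and 10.7 degrees, less where a joint would pass 70% of its speed; a pose out of reach is approached as far as the arm can. A call with a gripper value outside its range is refused whole. "jaw" is the closure, from 0 (fully open) to 1 (shut), set as the call begins (left out, the last holds). The fingers move at their own pace and stop on an object; "grip_force" is the grip in N (left out, the last holds). Time passes only in rows, so rows that repeat a pose let the fingers close. It gives the time, the measured TCP pose, the force, the opening and the grip force at its end, in the units of the state.
- ctrl.sense(): the state, without advancing time (a new reading comes with each control period).
- eyes.read_camera(name): name is "scene" or "top" or "wrist"; returns (picture, depth): 420x560x3 uint8, red, green, blue; 420x560 float32, m along the optical axis (not along the pixel's ray), 0 where there is no reading.
- eyes.calibration(name): a dict with "intrinsics" (3x3 intrinsics, pixels), "T" (4x4, takes a point from camera to world coordinates); the wrist camera has in their place "hand_eye" (4x4, takes a point from camera to tool coordinates, whose origin is the TCP and whose axes are the flange's). Camera axes: x right, y down, z forward; pixel columns grow to the right and rows downward; lengths in m; the calibration is good to about 2 mm. The wrist camera is an equidistant fisheye: a pixel r from the principal point sees the ray r / f radians off the axis. A picture is of the moment at which its call begins: read the wrist's pose just before it. calibration takes no time and is no camera call.
- ctrl.sign_off(): hands the job in; it is judged then, once.
The state is a dict: "time": time; "joint_positions": joint angles; "dq": joint speeds; "joint_efforts": joint torques, N m; "tool_pos": TCP position; "tool_rot": TCP orientation; "wrist_force": force on the tool from outside, world axes, zero at the start; "ft_torque": the same for the moment, N m; "gripper_width": opening from 0.0 (shut) to 1.0 (fully open); "gripper_force": force on a finger pad.
Only numpy, scipy, OpenCV 4.12 (cv2) and the standard library are available. Lean on these libraries where they do the work, as an engineer would, in place of code of your own. Each camera call takes 0.05 s, during which the arm holds its last target. There are 200 camera calls.

## Task

Complete the brass weight set in the green-floored wooden case: take out the steel weight that is standing in one of the rings and stand it in the blue tray, and stand each of the three brass weights upright inside the ring of its own size. Do not tip any of them over on the way, and leave the other steel weight and the magnifying glass where they are.

Things in the scene. Friction and masses are not known exactly. Their poses are not given: they have to be found in the camera images.
- brass_large_center (a point): large yellow brass balance weight, loose, upright (z axis), 60 mm high, about 600 g: a cylinder 56 mm across and 34 mm high, on it a neck 8 mm high, then a straight round knob 24 mm across that reaches from 42 mm to 60 mm above the foot; lift it by the knob. This point is on its axis, half-way up (30 mm above its underside). At the start it stands on the table between the robot and the case.
- brass_medium_center (a point): medium yellow brass balance weight, loose, upright (z axis), 50 mm high, about 280 g: a cylinder 42 mm across and 26 mm high, on it a neck 8 mm high, then a straight round knob 22 mm across that reaches from 34 mm to 50 mm above the foot; lift it by the knob. This point is on its axis, half-way up (25 mm above its underside). At the start it stands on the table between the robot and the case.
- brass_small_center (a point): small yellow brass balance weight, loose, upright (z axis), 42 mm high, about 90 g: a cylinder 28 mm across and 20 mm high, on it a neck 8 mm high, then a straight round knob 18 mm across that reaches from 28 mm to 42 mm above the foot; lift it by the knob. This point is on its axis, half-way up (21 mm above its underside). At the start it stands on the table between the robot and the case.
- steel_medium_center (a point): medium grey steel balance weight, loose, upright (z axis), 50 mm high, about 260 g: a cylinder 42 mm across and 26 mm high, on it a neck 8 mm high, then a straight round knob 22 mm across that reaches from 34 mm to 50 mm above the foot; lift it by the knob. This point is on its axis, half-way up (25 mm above its underside). At the start it stands in the medium ring, where it does not belong.
- steel_large_center (a point): large grey steel balance weight, loose, upright (z axis), 60 mm high, about 570 g: a cylinder 56 mm across and 34 mm high, on it a neck 8 mm high, then a straight round knob 24 mm across that reaches from 42 mm to 60 mm above the foot; lift it by the knob. This point is on its axis, half-way up (30 mm above its underside). Stands on the table among the brass ones; to be left alone.
- ring_large: large socket in the wooden case: fixed pale wooden ring, 72 mm inside, 80 mm outside, 6 mm high, for a weight 56 mm across. Origin: centre of its underside, level with the green floor where the weight's foot stands; z up, x and y along the case's sides. Case: green floor 130 x 340 mm, 10 mm above the table; wooden frame 25 mm high; glazed lid folded back flat on the far side.
- ring_medium: medium socket in the wooden case: fixed pale wooden ring, 58 mm inside, 66 mm outside, 6 mm high, for a weight 42 mm across. Origin: centre of its underside, level with the green floor where the weight's foot stands; z up, x and y along the case's sides. At the start the medium steel weight stands in it.
- ring_small: small socket in the wooden case: fixed pale wooden ring, 44 mm inside, 52 mm outside, 6 mm high, for a weight 28 mm across. Origin: centre of its underside, level with the green floor where the weight's foot stands; z up, x and y along the case's sides. The three rings stand 108 mm apart in a row along the case, in any order.
- tray: open square blue plastic tray, fixed, to one side of the case (left or right), 130 x 130 mm outside, walls 4 mm thick and 25 mm high, floor 4 mm thick. Origin at the centre of its underside, x and y along its sides, z up.
- magnifier: magnifying glass lying flat on the table on the other side of the case, about 125 mm long and 12 mm high: black handle from 90 to 20 mm along -x, dark round lens frame 60 mm across, its centre 5 mm along +x. Origin on its underside. To be left alone.
Things that resemble listed ones, but are neither listed nor needed, are in the scene too. Leave any pink or purple look-alike of the part that bears brass_large_center alone.

How it is judged:
By the outcome, as a careful person would: the job done as asked, in the order asked, and still so for the second after the job is handed in, with the robot touching nothing.
It also fails if it takes over 125 s, if anything falls off the work surface, if the arm or the gripper's body presses on something with over 40 N, if the wrist force passes 120 N, or if a joint passes its speed limit or range.

## Working session

There is one attempt and no reset: what is moved stays moved. The work goes in short steps, Python scripts to look and compute and a tool call to move; the robot and the scene stay as the last step left them, time stands still between calls to the robot, and variables do not carry over. Pictures are saved under pics/ and viewed, at most 14 in all, crops included, and the job is handed in when it is done.

Besides the shell and the picture viewer there is one more tool, called after "Call:" by a JSON object that holds its "api" and its "payload", one argument or row to a line. servo_tool: Moves the arm, as the interface text tells. Its arguments: {"type":"object","properties":{"rows":{"type":"array","items":{"type":"array","items":{"type":"number"}}},"jaw":{"type":"number"},"grip_force":{"type":"number"}},"required":["rows"]}

```bash
mkdir -p pics
python3 - <<'E'
from plant import ctrl, eyes
import cv2,numpy as np
s=ctrl.sense();print({k:np.round(v,3).tolist() for k,v in s.items()})
for n in("scene","top"):
    p,d=eyes.read_camera(n);c=eyes.calibration(n)
    np.savez(f"{n}0.npz",p=p,d=d,K=c["intrinsics"],T=c["T"])
    cv2.imwrite(f"pics/{n}0.png",p[:,:,::-1]);print(n,np.round(c["intrinsics"],1).tolist(),np.round(c["T"],3).tolist())
print(eyes.calibration("wrist"))
E
```

```text
{'time': 0.0, 'joint_positions': [-1.246, 0.469, -0.049, 1.534, 0.024, 1.141, -0.082], 'dq': [-0.0, 0.001, 0.001, 0.002, 0.001, -0.001, -0.0], 'joint_efforts': [-0.0, -50.796, -0.08, -23.616, -0.061, 0.038, 0.0], 'tool_pos': [0.234, 0.633, 0.221], 'tool_rot': [-3.14, 0.0, 2.788], 'wrist_force': [0.026, -0.266, 0.08], 'ft_torque': [-0.031, -0.003, -0.038], 'gripper_force': 0.0, 'gripper_width': 1.005}
scene [[388.0, 0.0, 281.1], [0.0, 388.0, 206.6], [0.0, 0.0, 1.0]] [[0.106, 0.865, -0.491, 0.936], [0.994, -0.088, 0.059, -0.036], [0.007, -0.494, -0.869, 0.791], [0.0, 0.0, 0.0, 1.0]]
top [[498.4, 0.0, 281.7], [0.0, 498.4, 206.5], [0.0, 0.0, 1.0]] [[0.003, -0.994, 0.112, 0.332], [-1.0, -0.005, -0.015, 0.021], [0.016, -0.111, -0.994, 1.449], [0.0, 0.0, 0.0, 1.0]]
{'intrinsics': array([[325.1922621 ,   0.        , 278.42229559],
       [  0.        , 325.1922621 , 210.49122262],
       [  0.        ,   0.        ,   1.        ]]), 'hand_eye': array([[-1.14893290e-05, -9.55142974e-01, -2.96145065e-01,
         8.20271997e-02],
       [ 9.99999994e-01, -4.35887803e-05,  1.01788589e-04,
         4.89392157e-04],
       [-1.10131258e-04, -2.96145062e-01,  9.55142968e-01,
        -1.61114577e-01],
       [ 0.00000000e+00,  0.00000000e+00,  0.00000000e+00,
         1.00000000e+00]])}
```

View pics/scene0.png

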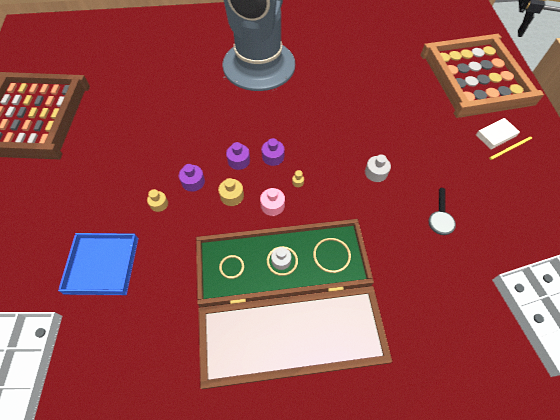

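View pics/top0.png

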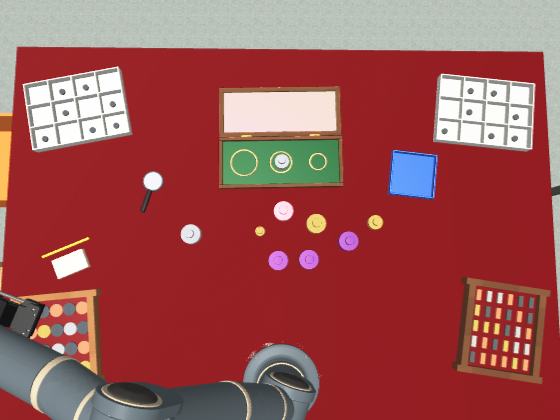

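The scene view shows yellow weights at (231,192), (157,200) and (298,179). Grey ones are at (281,260), in the middle ring, and at (378,168). The purple look-alikes are at (191,177), (237,155) and (273,152), and there is a pink one at (272,201). The top view shows the same yellow weights at (316,224), (375,222) and (260,231), and the rings at (244,162), (282,161) and (318,161).
Candidates for brass large: yellow (231,192), yellow (157,200), pink (272,201), purple (191,177), (237,155), (273,152). I choose the biggest yellow one, (231,192), and check it in a crop with measured sizes.

```bash
cat > h.py <<'E'
import numpy as np,cv2
def cloud(n):
    f=np.load(n);p,d,K,T=f["p"],f["d"].astype(float),f["K"],f["T"]
    v,u=np.mgrid[:p.shape[0],:p.shape[1]]
    P=np.stack([(u-K[0,2])/K[0,0]*d,(v-K[1,2])/K[1,1]*d,d],-1)@T[:3,:3].T+T[:3,3]
    return p,d,P,K,T
def circ(xy):
    A=np.c_[xy,np.ones(len(xy))];s=np.linalg.lstsq(A,(xy**2).sum(1),rcond=None)[0]
    return s[0]/2,s[1]/2,np.sqrt(s[2]+(s[0]**2+s[1]**2)/4)
E
python3 - <<'E'
from h import *
for n,pts in(("scene0",dict(L=(231,192),M=(157,200),S=(298,179),sm=(281,258),sl=(378,168),pink=(272,201),pu1=(191,177),pu2=(237,155),pu3=(273,152))),
 ("top0",dict(L=(316,224),M=(375,222),S=(260,231),sm=(282,161),sl=(190,234),pink=(284,211),pu1=(348,241),pu2=(309,259),pu3=(278,260)))):
    p,d,P,K,T=cloud(n+".npz");hsv=cv2.cvtColor(p,cv2.COLOR_RGB2HSV)
    print(n)
    for k,(u,v) in pts.items():
        w=P[v-20:v+21,u-20:u+21].reshape(-1,3); h=hsv[v-20:v+21,u-20:u+21].reshape(-1,3)
        m=w[:,2]>(.022 if k=="sm" else .008)
        m&=np.linalg.norm(w[:,:2]-P[v,u,:2],axis=1)<.04
        w=w[m];zt=np.percentile(w[:,2],97); t=w[w[:,2]>zt-.006]
        print(k,"ztop %.3f"%zt,"top mid",np.round((t.min(0)+t.max(0))[:2]/2,4),"mean",np.round(t.mean(0)[:2],4),"ext",np.round(np.ptp(w,axis=0),3),len(t))
    b=cv2.inRange(hsv,(100,100,100),(125,255,255))>0
    w=P[b&(P[:,:,2]>.018)&(P[:,:,2]<.04)];print("tray",np.round(cv2.minAreaRect(w[:,:2].astype(np.float32)),4).tolist() if 0 else cv2.minAreaRect(w[:,:2].astype(np.float32)))
    g=cv2.inRange(hsv,(45,80,40),(90,255,255))>0
    w=P[g];w=w[(abs(w[:,2]-.01)<.012)];print("floor",cv2.minAreaRect(w[:,:2].astype(np.float32)),np.median(w[:,2]))
    print("table z",np.median(P[(hsv[:,:,0]>170)|(hsv[:,:,0]<3)][:,2]))
p=cv2.imread("pics/scene0.png");cv2.imwrite("pics/c1.png",cv2.resize(p[130:310,130:410],None,fx=2.8,fy=2.8,interpolation=cv2.INTER_CUBIC))
E
```

```text
scene0
L ztop 0.060 top mid [ 0.4478 -0.0948] mean [ 0.4487 -0.0951] ext [0.054 0.054 0.055] 84
M ztop 0.051 top mid [ 0.4528 -0.266 ] mean [ 0.4535 -0.2656] ext [0.04  0.04  0.044] 72
S ztop 0.043 top mid [0.4265 0.0653] mean [0.4272 0.0653] ext [0.024 0.025 0.036] 44
sm ztop 0.061 top mid [0.6273 0.0026] mean [0.6277 0.0028] ext [0.042 0.04  0.042] 88
sl ztop 0.061 top mid [0.4163 0.2611] mean [0.418  0.2608] ext [0.057 0.056 0.054] 75
pink ztop 0.060 top mid [ 0.4839 -0.0021] mean [ 0.4845 -0.0016] ext [0.054 0.054 0.053] 87
pu1 ztop 0.060 top mid [ 0.3987 -0.1863] mean [ 0.3995 -0.1866] ext [0.054 0.056 0.055] 80
pu2 ztop 0.060 top mid [ 0.3457 -0.0741] mean [ 0.3469 -0.0736] ext [0.054 0.055 0.054] 75
pu3 ztop 0.060 top mid [0.342  0.0124] mean [0.3437 0.0127] ext [0.055 0.055 0.053] 71
tray ((0.5932818651199341, -0.37980443239212036), (0.13270337879657745, 0.130904421210289), 83.49561309814453)
floor ((0.6269306540489197, 0.005168303847312927), (0.13075537979602814, 0.3404224216938019), 1.5425381660461426) 0.009637170990944965
table z -0.00024141045448711207
top0
L ztop 0.063 t
[... 361 characters left out ...]
p mid [0.4127 0.2581] mean [0.4126 0.2579] ext [0.054 0.066 0.06 ] 52
pink ztop 0.063 top mid [ 0.4796 -0.0043] mean [ 0.4796 -0.0041] ext [0.055 0.054 0.056] 57
pu1 ztop 0.064 top mid [ 0.3949 -0.1899] mean [ 0.3944 -0.1902] ext [0.062 0.063 0.06 ] 48
pu2 ztop 0.064 top mid [ 0.342  -0.0767] mean [ 0.3415 -0.0763] ext [0.057 0.064 0.059] 51
pu3 ztop 0.064 top mid [0.339  0.0107] mean [0.3384 0.0114] ext [0.051 0.063 1.44 ] 45
tray ((0.589871883392334, -0.3828703463077545), (0.13232421875, 0.13139866292476654), 83.97956848144531)
floor ((0.6270012855529785, 0.002331480383872986), (0.13026109337806702, 0.3397747874259949), 1.4573637247085571) 0.010640818406509323
table z 0.0010547127644289223
```

View pics/c1.png

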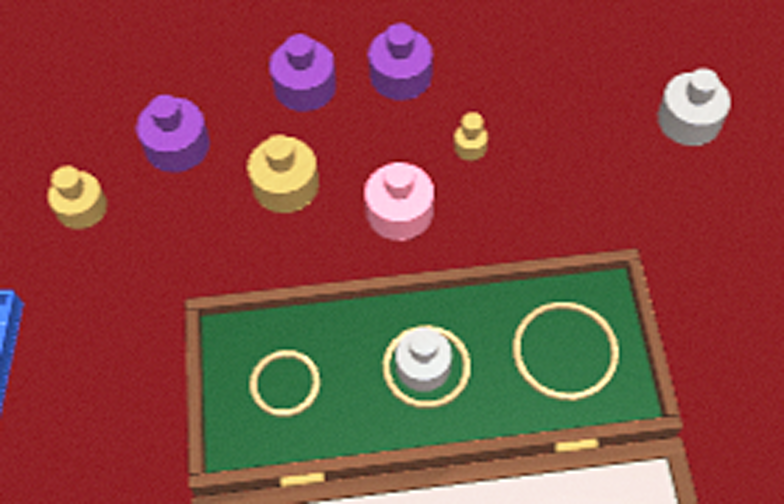

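The crop confirms the choice. Brass large is at crop (284,172) with a measured width of 54 mm, which makes it the largest yellow weight. Medium is at (77,197) and small at (471,137). The light steel medium weight at (424,357) stands in the centre ring, the large ring is on the +y side and the small ring on the -y side. The pink and purple weights are look-alikes. Next I fit the rings.

Run:
```python
from h import *
for n in("scene0","top0"):
    p,d,P,K,T=cloud(n+".npz");h=cv2.cvtColor(p,cv2.COLOR_RGB2HSV)
    # ray-plane at z=16mm
    v,u=np.mgrid[:420,:560];r=np.stack([(u-K[0,2])/K[0,0],(v-K[1,2])/K[1,1],u*0+1.],-1)@T[:3,:3].T
    X=T[:3,3]+r*((.014-T[2,3])/r[...,2])[...,None]
    m=(h[...,0]<36)&(h[...,0]>12)&(h[...,1]<190)&(h[...,2]>110)
    for k,y,R in(("L",.1117,.038),("M",.0037,.031),("S",-.1043,.024)):
        c=np.array([.627-.026*(y-.0037),y]);q=X[m][:,:2]
        for i in range(5):
            dd=np.linalg.norm(q-c,axis=1);w=q[abs(dd-R)<(.010 if i<2 else .006)]
            f=circ(w);c=np.array(f[:2])
        print(n,k,np.round(f,4),len(w))
```

```text
scene0 L [0.6259 0.1124 0.0379] 271
scene0 M [0.6286 0.0046 0.0306] 227
scene0 S [ 0.6307 -0.1034  0.0239] 178
top0 L [0.6226 0.1101 0.0379] 127
top0 M [0.625  0.0022 0.0309] 102
top0 S [ 0.6273 -0.1059  0.0238] 83
```

Call:
{"api": "servo_tool", "payload": {
  "rows": [
    [0, 0, 0, 10],
    [0, 0, 0, 20],
    [0, 0, 0, 30],
    [0, 0, 0, 40],
    [0, 0, 0, 50],
    [0, 0, 0, 60],
    [0, 0, 0, 69.7],
    [0, 0, 0, 69.7]
  ],
  "jaw": 0.2,
  "grip_force": 40
}}

```text
time: 1.1
tool_pos: [0.2335, 0.633, 0.222]
tool_rot: [3.142, 0.001, 1.574]
wrist_force: [-0.6, -0.2, 0.1]
gripper_width: 0.802
gripper_force: 0.0
```

Call:
{"api": "servo_tool", "payload": {
  "rows": [
    [-53, 33, 0, 0],
    [-106, 66, 0, 0],
    [-160, 99, 0, 0],
    [-214, 132, 0, 0],
    [-268, 165, 0, 0],
    [-322, 198, 0, 0],
    [-376, 231, 0, 0],
    [-430, 265, 0, 0],
    [-484, 299, 0, 0],
    [-538, 333, 0, 0],
    [-590, 365, 0, 0],
    [-631.5, 391, 0, 0]
  ]
}}

```text
time: 2.6
tool_pos: [0.626, -0.0002, 0.2224]
tool_rot: [3.142, -0.0, 1.574]
wrist_force: [0.5, 0.4, -0.1]
gripper_width: 0.801
gripper_force: 0.0
```

Call:
{"api": "servo_tool", "payload": {
  "rows": [
    [0, 0, 40, 0],
    [0, 0, 70, 0],
    [0, 0, 70, 0],
    [0, 0, 70, 0]
  ]
}}

```text
time: 3.1
tool_pos: [0.6259, 0.0019, 0.1536]
tool_rot: [3.14, -0.0, 1.573]
wrist_force: [0.1, 0.5, 0.4]
gripper_width: 0.801
gripper_force: 0.0
```

```bash
cat > w.py <<'E'
import sys
from h import *
from plant import ctrl,eyes
from scipy.spatial.transform import Rotation as Ro
def wrist(name):
    s=ctrl.sense();p,d=eyes.read_camera("wrist");c=eyes.calibration("wrist");K=c["intrinsics"]
    T=np.eye(4);T[:3,:3]=Ro.from_euler("xyz",s["tool_rot"]).as_matrix();T[:3,3]=s["tool_pos"];T=T@c["hand_eye"]
    v,u=np.mgrid[:420,:560];a=(u-K[0,2])/K[0,0];b=(v-K[1,2])/K[1,1];r=np.hypot(a,b)+1e-9
    t=np.tan(np.minimum(r,1.4))/r;d=d.astype(float)
    P=np.stack([a*t*d,b*t*d,d],-1)@T[:3,:3].T+T[:3,3]
    P[d==0]=np.nan
    cv2.imwrite(f"pics/{name}.png",p[:,:,::-1]);np.savez(name+".npz",p=p,P=P)
    print(np.round(s["tool_pos"],4),np.round(s["tool_rot"],4),np.round(s["gripper_width"],3));return p,P
E
python3 - <<'E'
from w import *
p,P=wrist("w1")
m=(np.hypot(P[...,0]-.6246,P[...,1]-.0015)<.02)&(P[...,2]>.055)&(P[...,2]<.066)
t=P[m];print(len(t),t.min(0),t.max(0),(t.min(0)+t.max(0))/2,t.mean(0))
print(np.argwhere(m).mean(0))
E
```

```text
[0.6259 0.0019 0.1536] [ 3.1399e+00 -1.0000e-04  1.5726e+00] 0.801
526 [ 0.6147688  -0.00895186  0.05500208] [0.63642614 0.01175094 0.06077183] [0.62559747 0.00139954 0.05788696] [0.62559764 0.00170557 0.05872232]
[214.09505703 278.00760456]
```

View pics/w1.png

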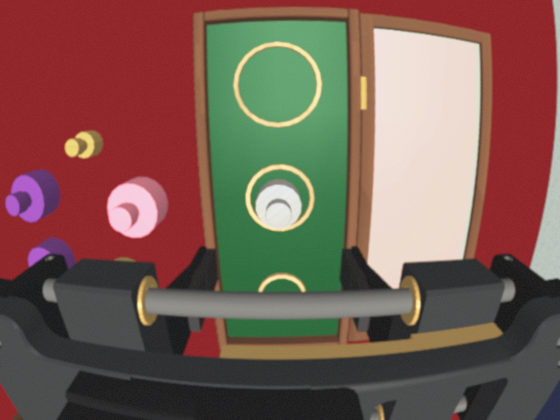

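The wrist view shows the steel medium weight at (278,214), nearly centred under the tool, and the large and small rings at (278,84) and (282,285). The wrist depth puts it within 1 mm of the tool axis.

Call:
{"api": "servo_tool", "payload": {
  "rows": [
    [0, 0, 40, 0],
    [0, 0, 80, 0],
    [0, 0, 105, 0],
    [0, 0, 114.5, 0],
    [0, 0, 114.5, 0],
    [0, 0, 114.5, 0]
  ]
}}

```text
time: 3.9
tool_pos: [0.6264, 0.0019, 0.0397]
tool_rot: [3.139, -0.0, 1.572]
wrist_force: [-0.1, 0.9, 0.3]
gripper_width: 0.802
gripper_force: 0.0
```

Call:
{"api": "servo_tool", "payload": {
  "rows": [
    [0, 0, 0, 0],
    [0, 0, 0, 0],
    [0, 0, 0, 0],
    [0, 0, 0, 0],
    [0, 0, 0, 0],
    [0, 0, 0, 0],
    [0, 0, 0, 0],
    [0, 0, 0, 0]
  ],
  "jaw": 1,
  "grip_force": 40
}}

```text
time: 4.9
tool_pos: [0.6253, 0.002, 0.038]
tool_rot: [3.141, -0.0, 1.571]
wrist_force: [0.9, 0.2, -0.6]
gripper_width: 0.235
gripper_force: 40.0
```

Call:
{"api": "servo_tool", "payload": {
  "rows": [
    [0, 0, -5, 0],
    [0, 0, -20, 0],
    [0, 0, -45, 0],
    [0, 0, -70, 0],
    [0, 0, -95, 0],
    [0, 0, -110, 0],
    [0, 0, -115, 0]
  ]
}}

```text
time: 5.78
tool_pos: [0.6255, 0.0019, 0.1542]
tool_rot: [3.14, -0.0, 1.571]
wrist_force: [0.3, -0.0, -2.2]
gripper_width: 0.237
gripper_force: 40.0
```

Call:
{"api": "servo_tool", "payload": {
  "rows": [
    [-15, -1, 0, 0],
    [-45, -4, 0, 0],
    [-85, -8, 0, 0],
    [-130, -12, 0, 0],
    [-175, -16, 0, 0],
    [-220, -20, 0, 0],
    [-265, -24, 0, 0],
    [-310, -28, 0, 0],
    [-345, -31, 0, 0],
    [-370, -33, 0, 0],
    [-383, -34, 0, 0],
    [-383, -34, 0, 0]
  ]
}}

```text
time: 7.28
tool_pos: [0.5902, -0.3821, 0.1521]
tool_rot: [-3.14, -0.0, 1.569]
wrist_force: [-1.0, -0.1, -2.9]
gripper_width: 0.234
gripper_force: 40.0
```

Run:
```python
from w import *
p,P=wrist("w2");print(ctrl.sense()["wrist_force"],ctrl.sense()["joint_positions"])
```

```text
[ 0.5902 -0.3821  0.1521] [-3.1400e+00 -3.0000e-04  1.5693e+00] 0.234
[ 0.66377873  0.58789529 -2.37129032] [ 0.19009672  0.61120617  0.4961565   1.55310217 -0.31903547  1.06027828
  0.76816099]
```

View pics/w2.png

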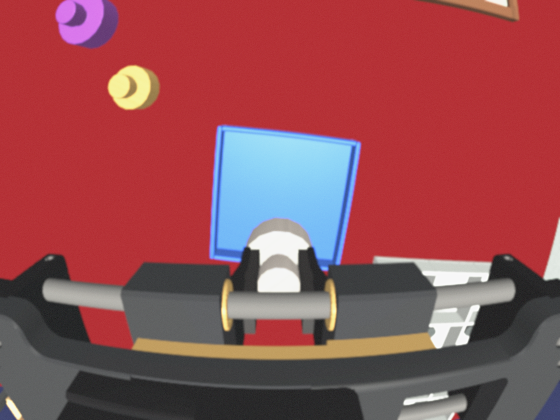

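The wrist view shows the steel weight hanging upright in the jaws at (280,262), over the blue tray whose corners are near (218,127), (360,143), (342,265) and (211,258).

Call:
{"api": "servo_tool", "payload": {
  "rows": [
    [0, 0, 20, 0],
    [0, 0, 55, 0],
    [0, 0, 85, 0],
    [0, 0, 105, 0],
    [0, 0, 113, 0],
    [0, 0, 117, 0],
    [0, 0, 119, 0],
    [0, 0, 119, 0],
    [0, 0, 119, 0]
  ]
}}

```text
time: 8.45
tool_pos: [0.5917, -0.3813, 0.0347]
tool_rot: [3.141, 0.0, 1.571]
wrist_force: [1.0, -0.3, -1.3]
gripper_width: 0.238
gripper_force: 40.0
```

Call:
{"api": "servo_tool", "payload": {
  "rows": [
    [0, 0, 1, 0],
    [0, 0, 2, 0],
    [0, 0, 2, 0],
    [0, 0, 2, 0]
  ]
}}

```text
time: 8.95
tool_pos: [0.5914, -0.3811, 0.032]
tool_rot: [3.141, -0.0, 1.571]
wrist_force: [0.4, 0.2, -1.1]
gripper_width: 0.234
gripper_force: 40.0
```

Call:
{"api": "servo_tool", "payload": {
  "rows": [
    [0, 0, 0.6, 0],
    [0, 0, 0.6, 0],
    [0, 0, 0.6, 0]
  ]
}}

```text
time: 9.32
tool_pos: [0.5916, -0.3812, 0.0319]
tool_rot: [3.141, 0.0, 1.571]
wrist_force: [-1.1, 1.0, 2.8]
gripper_width: 0.234
gripper_force: 40.0
```

Call:
{"api": "servo_tool", "payload": {
  "rows": [
    [0, 0, 0, 0],
    [0, 0, 0, 0],
    [0, 0, 0, 0],
    [0, 0, 0, 0],
    [0, 0, 0, 0]
  ],
  "jaw": 0.3
}}

```text
time: 9.95
tool_pos: [0.5913, -0.3811, 0.0313]
tool_rot: [-3.141, -0.0, 1.571]
wrist_force: [0.1, 0.4, -0.6]
gripper_width: 0.674
gripper_force: 0.0
```

Call:
{"api": "servo_tool", "payload": {
  "rows": [
    [0, 0, -10, 0],
    [0, 0, -50, 0],
    [0, 0, -100, 0],
    [0, 0, -140, 0],
    [0, 0, -140, 0]
  ]
}}

```text
time: 10.58
tool_pos: [0.5932, -0.383, 0.1767]
tool_rot: [3.134, 0.004, 1.571]
wrist_force: [-0.5, -0.0, 0.2]
gripper_width: 0.701
gripper_force: 0.0
```

Call:
{"api": "servo_tool", "payload": {
  "rows": [
    [25, -13, 0, 0],
    [70, -35, 0, 0],
    [115, -58, 0, 0],
    [160, -81, 0, 0],
    [205, -104, 0, 0],
    [250, -127, 0, 0],
    [275, -140, 0, 0],
    [285, -145, 5, 0],
    [285, -145, 10, 0],
    [285, -145, 10, 0],
    [285, -145, 10, 0]
  ]
}}

```text
time: 11.95
tool_pos: [0.4466, -0.0973, 0.1613]
tool_rot: [-3.142, 0.001, 1.569]
wrist_force: [-0.0, -0.6, -0.1]
gripper_width: 0.701
gripper_force: 0.0
```

```bash
cat >> w.py <<'E'
def knob(name,x,y,zt):
    p,P=wrist(name);m=(np.hypot(P[...,0]-x,P[...,1]-y)<.022)&(P[...,2]>zt-.005)&(P[...,2]<zt+.006)
    t=P[m];print(len(t),"mid",np.round((t.min(0)+t.max(0))/2,4),"mean",np.round(t.mean(0),4),"ext",np.round(np.ptp(t,axis=0),3),"px",np.argwhere(m).mean(0)[::-1],"rgb",p[m].mean(0))
E
python3 - <<'E'
from w import *
knob("w3",.4457,-.0964,.06)
E
```

```text
[ 0.4466 -0.0973  0.1613] [-3.1415e+00  7.0000e-04  1.5695e+00] 0.701
593 mid [ 0.4465 -0.0976  0.0581] mean [ 0.4462 -0.0969  0.0588] ext [0.023 0.024 0.006] px [278.153457   210.54806071] rgb [239.04215852 221.00168634 131.41146712]
```

View pics/w3.png

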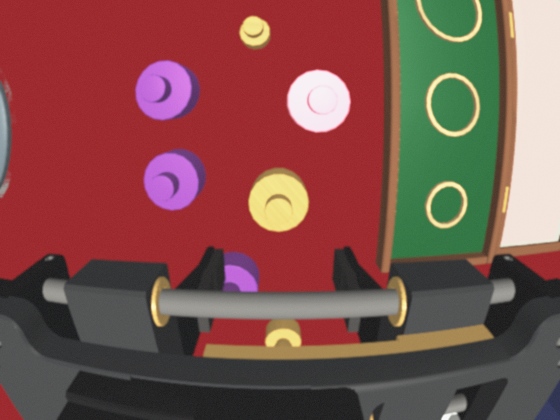

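The wrist view shows brass large at (278,205) right under the tool, and the medium ring, now empty, at (453,105). The purple weight at (238,275) is clear of the fingers.

Call:
{"api": "servo_tool", "payload": {
  "rows": [
    [0, 0, 50, 0],
    [0, 0, 95, 0],
    [0, 0, 115, 0],
    [0, 0, 124, 0],
    [0, 0, 124, 0],
    [0, 0, 124, 0]
  ]
}}

```text
time: 12.75
tool_pos: [0.4471, -0.0964, 0.0383]
tool_rot: [3.14, -0.0, 1.571]
wrist_force: [-0.4, -0.1, 0.5]
gripper_width: 0.699
gripper_force: 0.0
```

Call:
{"api": "servo_tool", "payload": {
  "rows": [
    [0, 0, 0, 0],
    [0, 0, 0, 0],
    [0, 0, 0, 0],
    [0, 0, 0, 0],
    [0, 0, 0, 0],
    [0, 0, 0, 0],
    [0, 0, 0, 0]
  ],
  "jaw": 1,
  "grip_force": 50
}}

```text
time: 13.62
tool_pos: [0.4463, -0.0961, 0.0374]
tool_rot: [3.141, -0.0, 1.571]
wrist_force: [0.4, 0.4, 0.6]
gripper_width: 0.258
gripper_force: 49.9
```

Call:
{"api": "servo_tool", "payload": {
  "rows": [
    [0, 0, -5, 0],
    [0, 0, -20, 0],
    [0, 0, -45, 0],
    [0, 0, -70, 0],
    [0, 0, -95, 0],
    [0, 0, -110, 0],
    [0, 0, -115, 0],
    [0, 0, -115, 0]
  ]
}}

```text
time: 14.62
tool_pos: [0.4459, -0.096, 0.1522]
tool_rot: [-3.141, -0.0, 1.571]
wrist_force: [0.9, 0.6, -4.6]
gripper_width: 0.257
gripper_force: 50.0
```

Call:
{"api": "servo_tool", "payload": {
  "rows": [
    [8, 7, 0, 0],
    [28, 24, 0, 0],
    [56, 48, 0, 0],
    [85, 73, 0, 0],
    [114, 98, 0, 0],
    [143, 123, 0, 0],
    [170, 147, 0, 0],
    [190, 164, 0, 0],
    [202, 174, 0, 0],
    [207, 179, 0, 0],
    [207, 179, 0, 0],
    [207, 179, 0, 0]
  ]
}}

```text
time: 16.12
tool_pos: [0.6245, 0.1096, 0.1524]
tool_rot: [-3.141, 0.0, 1.57]
wrist_force: [-0.1, -0.3, -5.4]
gripper_width: 0.258
gripper_force: 50.0
```

```bash
cat >> w.py <<'E'
def ring(name,x,y,R):
    p,P=wrist(name);h=cv2.cvtColor(p,cv2.COLOR_RGB2HSV)
    m=(h[...,0]<36)&(h[...,0]>12)&(h[...,1]<190)&(h[...,2]>110)&(P[...,2]>.0125)&(P[...,2]<.02)
    q=P[m][:,:2];c=np.array([x,y])
    for i in range(5):
        w=q[abs(np.linalg.norm(q-c,axis=1)-R)<.007]
        if len(w)<20: print("few",len(w));return
        f=circ(w);c=np.array(f[:2])
    print("ring",np.round(f,4),len(w))
E
python3 - <<'E'
from w import *
ring("w4",.6253,.1113,.038)
E
```

```text
[0.6245 0.1096 0.1524] [-3.1409e+00  5.0000e-04  1.5697e+00] 0.258
ring [0.6245 0.1118 0.0379] 708
```

View pics/w4.png

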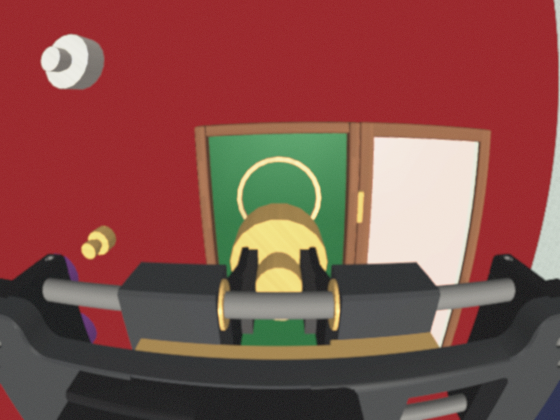

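The wrist view shows brass large hanging upright at (280,255), with the large ring around (279,195). The ring fit is 1-2 mm from the tool axis, well inside the 8 mm clearance.

Call:
{"api": "servo_tool", "payload": {
  "rows": [
    [1, 0, 15, 0],
    [1, 0, 45, 0],
    [1, 0, 75, 0],
    [1, 0, 92, 0],
    [1, 0, 100, 0],
    [1, 0, 103, 0],
    [1, 0, 103, 0],
    [1, 0, 103, 0]
  ]
}}

```text
time: 17.18
tool_pos: [0.6258, 0.1121, 0.0503]
tool_rot: [3.14, -0.001, 1.571]
wrist_force: [-0.9, 0.1, -4.2]
gripper_width: 0.262
gripper_force: 50.0
```

Call:
{"api": "servo_tool", "payload": {
  "rows": [
    [0, 0, 1, 0],
    [0, 0, 1.5, 0],
    [0, 0, 1.5, 0],
    [0, 0, 1.5, 0]
  ]
}}

```text
time: 17.68
tool_pos: [0.6251, 0.112, 0.0479]
tool_rot: [3.142, -0.0, 1.571]
wrist_force: [0.7, -0.2, -4.5]
gripper_width: 0.258
gripper_force: 50.0
```

Call:
{"api": "servo_tool", "payload": {
  "rows": [
    [0, 0, 0.6, 0],
    [0, 0, 0.6, 0],
    [0, 0, 0.6, 0]
  ]
}}

```text
time: 18.05
tool_pos: [0.6252, 0.1119, 0.0476]
tool_rot: [3.141, -0.0, 1.571]
wrist_force: [-0.2, 0.4, -1.8]
gripper_width: 0.258
gripper_force: 50.0
```

Touching now: the load has partly come off. Press 0.4 mm more and release.

Call:
{"api": "servo_tool", "payload": {
  "rows": [
    [0, 0, 0.4, 0],
    [0, 0, 0.4, 0],
    [0, 0, 0.4, 0]
  ]
}}

```text
time: 18.42
tool_pos: [0.6252, 0.1119, 0.0475]
tool_rot: [3.141, -0.0, 1.571]
wrist_force: [-2.6, -1.3, 5.0]
gripper_width: 0.26
gripper_force: 50.0
```

Call:
{"api": "servo_tool", "payload": {
  "rows": [
    [0, 0, 0, 0],
    [0, 0, 0, 0],
    [0, 0, 0, 0],
    [0, 0, 0, 0],
    [0, 0, 0, 0]
  ],
  "jaw": 0.3
}}

```text
time: 19.05
tool_pos: [0.6251, 0.1119, 0.0468]
tool_rot: [3.142, -0.0, 1.571]
wrist_force: [-1.4, -0.9, -0.0]
gripper_width: 0.68
gripper_force: 0.0
```

Call:
{"api": "servo_tool", "payload": {
  "rows": [
    [0, 0, -10, 0],
    [0, 0, -50, 0],
    [0, 0, -90, 0],
    [0, 0, -120, 0],
    [0, 0, -120, 0]
  ]
}}

```text
time: 19.68
tool_pos: [0.627, 0.112, 0.1704]
tool_rot: [3.135, -0.002, 1.571]
wrist_force: [0.1, -0.1, -0.6]
gripper_width: 0.707
gripper_force: 0.0
```

Call:
{"api": "servo_tool", "payload": {
  "rows": [
    [-30, -14, 0, 0],
    [-80, -36, 0, 0],
    [-132, -60, 0, 0],
    [-184, -84, 0, 0],
    [-236, -108, 0, 0],
    [-288, -132, 0, 0],
    [-335, -153, 0, 0],
    [-365, -167, 5, 0],
    [-379, -173, 10, 0],
    [-379, -173, 15, 0],
    [-379, -173, 15, 0],
    [-379, -173, 15, 0]
  ]
}}

```text
time: 21.18
tool_pos: [0.4532, -0.2657, 0.1518]
tool_rot: [-3.142, -0.001, 1.574]
wrist_force: [0.0, 0.7, -0.5]
gripper_width: 0.699
gripper_force: 0.0
```

Run:
```python
from w import *
knob("w5",.452,-.267,.05)
```

```text
[ 0.4532 -0.2657  0.1518] [-3.1416e+00 -6.0000e-04  1.5741e+00] 0.699
495 mid [ 0.4514 -0.2685  0.0479] mean [ 0.4513 -0.268   0.0488] ext [0.022 0.022 0.006] px [276.42222222 213.57575758] rgb [246.32727273 243.54747475 171.15959596]
```

Call:
{"api": "servo_tool", "payload": {
  "rows": [
    [-1.5, -1, 50, 0],
    [-1.5, -1, 95, 0],
    [-1.5, -1, 114, 0],
    [-1.5, -1, 123, 0],
    [-1.5, -1, 123, 0],
    [-1.5, -1, 123, 0]
  ]
}}

```text
time: 21.98
tool_pos: [0.4521, -0.2689, 0.0299]
tool_rot: [3.14, 0.001, 1.572]
wrist_force: [1.0, -0.2, 0.6]
gripper_width: 0.697
gripper_force: 0.0
```

Call:
{"api": "servo_tool", "payload": {
  "rows": [
    [0, 0, 0, 0],
    [0, 0, 0, 0],
    [0, 0, 0, 0],
    [0, 0, 0, 0],
    [0, 0, 0, 0],
    [0, 0, 0, 0],
    [0, 0, 0, 0]
  ],
  "jaw": 1,
  "grip_force": 40
}}

```text
time: 22.85
tool_pos: [0.4514, -0.2686, 0.0289]
tool_rot: [3.141, -0.0, 1.571]
wrist_force: [1.1, -0.6, 0.3]
gripper_width: 0.235
gripper_force: 40.0
```

Call:
{"api": "servo_tool", "payload": {
  "rows": [
    [0, 0, -5, 0],
    [0, 0, -20, 0],
    [0, 0, -45, 0],
    [0, 0, -70, 0],
    [0, 0, -95, 0],
    [0, 0, -115, 0],
    [0, 0, -120, 0],
    [0, 0, -120, 0]
  ]
}}

```text
time: 23.85
tool_pos: [0.4511, -0.2685, 0.149]
tool_rot: [3.141, -0.0, 1.571]
wrist_force: [0.8, 0.3, -3.1]
gripper_width: 0.236
gripper_force: 40.0
```

Call:
{"api": "servo_tool", "payload": {
  "rows": [
    [10, 6, 0, 0],
    [35, 23, 0, 0],
    [70, 45, 0, 0],
    [110, 71, 0, 0],
    [150, 97, 0, 0],
    [190, 123, 0, 0],
    [225, 145, 0, 0],
    [252, 163, 0, 0],
    [267, 172, 0, 0],
    [272, 175.5, 0, 0],
    [272, 175.5, 0, 0],
    [272, 175.5, 0, 0]
  ]
}}

```text
time: 25.35
tool_pos: [0.626, 0.0017, 0.149]
tool_rot: [-3.141, 0.001, 1.569]
wrist_force: [0.1, -0.4, -1.9]
gripper_width: 0.234
gripper_force: 40.0
```

Run:
```python
from w import *
ring("w6",.6268,.0034,.031)
```

```text
[0.626  0.0017 0.149 ] [-3.1411e+00  6.0000e-04  1.5689e+00] 0.234
ring [0.627  0.0039 0.0308] 678
```

View pics/w6.png

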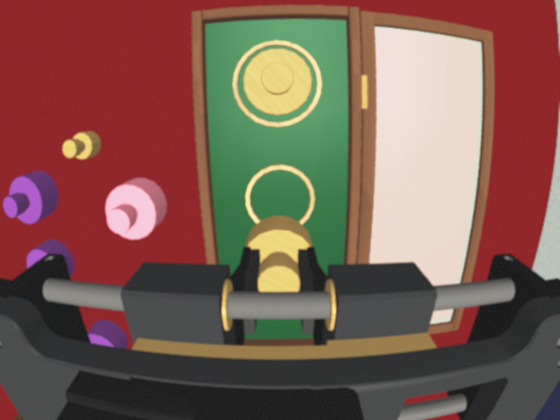

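The wrist view shows brass large standing centred in its ring at (278,82). Brass medium hangs at (280,255) over the medium ring at (280,198).

Call:
{"api": "servo_tool", "payload": {
  "rows": [
    [0.5, 0.5, 15, 0],
    [0.5, 0.5, 45, 0],
    [0.5, 0.5, 78, 0],
    [0.5, 0.5, 97, 0],
    [0.5, 0.5, 105, 0],
    [0.5, 0.5, 108.5, 0],
    [0.5, 0.5, 108.5, 0],
    [0.5, 0.5, 108.5, 0]
  ]
}}

```text
time: 26.4
tool_pos: [0.6278, 0.0039, 0.0414]
tool_rot: [3.14, -0.0, 1.571]
wrist_force: [-0.3, 0.4, -4.5]
gripper_width: 0.232
gripper_force: 40.0
```

Call:
{"api": "servo_tool", "payload": {
  "rows": [
    [0, 0, 1, 0],
    [0, 0, 1, 0],
    [0, 0, 1, 0]
  ]
}}

```text
time: 26.78
tool_pos: [0.6272, 0.004, 0.0395]
tool_rot: [3.141, -0.0, 1.571]
wrist_force: [-0.5, -0.2, -2.3]
gripper_width: 0.24
gripper_force: 40.0
```

Call:
{"api": "servo_tool", "payload": {
  "rows": [
    [0, 0, 0.8, 0],
    [0, 0, 0.8, 0],
    [0, 0, 0.8, 0]
  ]
}}

```text
time: 27.15
tool_pos: [0.6273, 0.0039, 0.039]
tool_rot: [3.141, -0.0, 1.571]
wrist_force: [-0.7, -0.6, 1.3]
gripper_width: 0.236
gripper_force: 40.0
```

Call:
{"api": "servo_tool", "payload": {
  "rows": [
    [0, 0, 0, 0],
    [0, 0, 0, 0],
    [0, 0, 0, 0],
    [0, 0, 0, 0],
    [0, 0, 0, 0]
  ],
  "jaw": 0.3
}}

```text
time: 27.78
tool_pos: [0.6272, 0.0039, 0.0386]
tool_rot: [-3.142, -0.0, 1.571]
wrist_force: [0.6, 0.2, 1.0]
gripper_width: 0.67
gripper_force: 0.0
```

Call:
{"api": "servo_tool", "payload": {
  "rows": [
    [0, 0, -10, 0],
    [0, 0, -50, 0],
    [0, 0, -90, 0],
    [0, 0, -115, 0],
    [10, -33, -115, 0],
    [23, -78, -115, 0],
    [37, -123, -115, 0],
    [50, -165, -115, 0],
    [60, -200, -110, 0],
    [60, -203, -105, 0],
    [60, -203, -105, 0],
    [60, -203, -105, 0]
  ]
}}

```text
time: 29.28
tool_pos: [0.4256, 0.0635, 0.1441]
tool_rot: [3.14, 0.0, 1.57]
wrist_force: [0.4, -0.1, -0.2]
gripper_width: 0.7
gripper_force: 0.0
```

Run:
```python
from w import *
knob("w7",.4245,.0635,.042);print(np.round(ctrl.sense()["joint_positions"],2))
```

```text
[0.4256 0.0635 0.1441] [3.1400e+00 1.0000e-04 1.5702e+00] 0.7
331 mid [0.4244 0.0635 0.04  ] mean [0.4246 0.0637 0.0406] ext [0.017 0.017 0.006] px [277.20241692 210.46827795] rgb [243.27190332 230.59818731 142.81873112]
[-0.68  0.17  0.49  2.2  -0.11  0.8  -0.12]
```

View pics/w7.png

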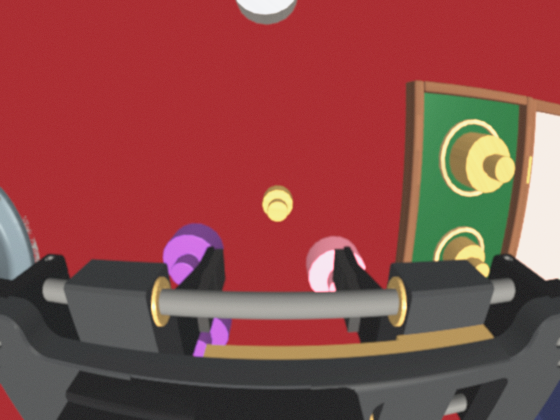

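The wrist view shows brass large and medium standing in their rings at (478,160) and (465,255), and brass small at (277,205) under the tool. The pink and purple weights lie beside the finger paths, not in them.

Call:
{"api": "servo_tool", "payload": {
  "rows": [
    [0, -0.5, 45, 0],
    [0, -0.5, 90, 0],
    [0, -0.5, 110, 0],
    [0, -0.5, 120, 0],
    [0, -0.5, 120, 0],
    [0, -0.5, 120, 0]
  ]
}}

```text
time: 30.08
tool_pos: [0.4246, 0.0639, 0.0244]
tool_rot: [3.14, -0.001, 1.571]
wrist_force: [0.4, 0.1, -0.6]
gripper_width: 0.698
gripper_force: 0.0
```

Call:
{"api": "servo_tool", "payload": {
  "rows": [
    [0, 0, 0, 0],
    [0, 0, 0, 0],
    [0, 0, 0, 0],
    [0, 0, 0, 0],
    [0, 0, 0, 0],
    [0, 0, 0, 0],
    [0, 0, 0, 0]
  ],
  "jaw": 1,
  "grip_force": 30
}}

```text
time: 30.95
tool_pos: [0.4237, 0.0638, 0.0236]
tool_rot: [3.141, -0.0, 1.571]
wrist_force: [0.8, -0.0, 0.9]
gripper_width: 0.189
gripper_force: 30.0
```

Call:
{"api": "servo_tool", "payload": {
  "rows": [
    [0, 0, -5, 0],
    [0, 0, -20, 0],
    [0, 0, -45, 0],
    [0, 0, -70, 0],
    [0, 0, -95, 0],
    [0, 0, -115, 0],
    [0, 0, -120, 0],
    [0, 0, -120, 0]
  ]
}}

```text
time: 31.95
tool_pos: [0.4235, 0.0639, 0.1438]
tool_rot: [3.141, -0.001, 1.571]
wrist_force: [-0.7, -0.2, -0.9]
gripper_width: 0.189
gripper_force: 30.0
```

Call:
{"api": "servo_tool", "payload": {
  "rows": [
    [-7, 8, 0, 0],
    [-24, 29, 0, 0],
    [-47, 57, 0, 0],
    [-71, 87, 0, 0],
    [-95, 116, 0, 0],
    [-119, 145, 0, 0],
    [-142, 173, 0, 0],
    [-158, 193, 0, 0],
    [-166, 203, 0, 0],
    [-168.5, 205.5, 0, 0],
    [-168.5, 205.5, 0, 0],
    [-168.5, 205.5, 0, 0]
  ]
}}

```text
time: 33.45
tool_pos: [0.6287, -0.1037, 0.1436]
tool_rot: [-3.141, -0.001, 1.572]
wrist_force: [0.5, -0.3, -0.5]
gripper_width: 0.19
gripper_force: 30.0
```

Run:
```python
from w import *
ring("w8",.629,-.1047,.024)
```

```text
[ 0.6287 -0.1037  0.1436] [-3.1411e+00 -8.0000e-04  1.5723e+00] 0.19
ring [ 0.6294 -0.1043  0.0238] 684
```

View pics/w8.png

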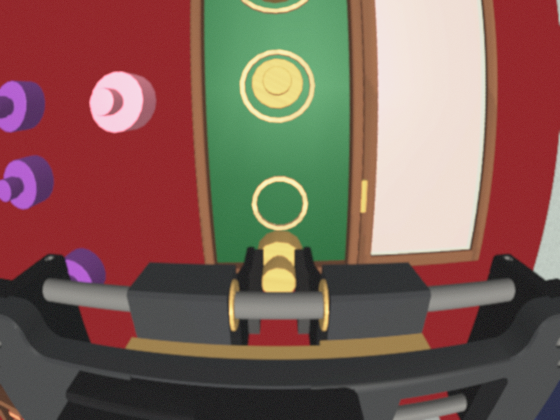

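The wrist view shows brass medium centred in its ring at (277,85). Brass small hangs at (280,260), aligned with the small ring at (280,202).

Call:
{"api": "servo_tool", "payload": {
  "rows": [
    [0, 0, 15, 0],
    [0, 0, 45, 0],
    [0, 0, 78, 0],
    [0, 0, 97, 0],
    [0, 0, 105, 0],
    [0, 0, 108.5, 0],
    [0, 0, 108.5, 0],
    [0, 0, 108.5, 0]
  ]
}}

```text
time: 34.5
tool_pos: [0.6299, -0.1047, 0.036]
tool_rot: [3.14, 0.0, 1.571]
wrist_force: [-0.7, 1.1, -0.3]
gripper_width: 0.194
gripper_force: 30.0
```

Call:
{"api": "servo_tool", "payload": {
  "rows": [
    [0, 0, 1, 0],
    [0, 0, 1, 0],
    [0, 0, 1, 0]
  ]
}}

```text
time: 34.88
tool_pos: [0.6292, -0.1045, 0.0342]
tool_rot: [3.141, -0.0, 1.571]
wrist_force: [-0.1, 0.2, -0.4]
gripper_width: 0.19
gripper_force: 30.0
```

Call:
{"api": "servo_tool", "payload": {
  "rows": [
    [0, 0, 0.5, 0],
    [0, 0, 0.5, 0],
    [0, 0, 0.5, 0],
    [0, 0, 0.5, 0]
  ]
}}

```text
time: 35.38
tool_pos: [0.6293, -0.1046, 0.0337]
tool_rot: [3.141, -0.0, 1.571]
wrist_force: [0.8, 0.8, 1.2]
gripper_width: 0.192
gripper_force: 30.0
```

Call:
{"api": "servo_tool", "payload": {
  "rows": [
    [0, 0, 0.3, 0],
    [0, 0, 0.3, 0],
    [0, 0, 0.3, 0]
  ]
}}

```text
time: 35.75
tool_pos: [0.6294, -0.1046, 0.0336]
tool_rot: [3.141, -0.0, 1.571]
wrist_force: [0.0, -0.0, 3.4]
gripper_width: 0.19
gripper_force: 30.0
```

Call:
{"api": "servo_tool", "payload": {
  "rows": [
    [0, 0, 0, 0],
    [0, 0, 0, 0],
    [0, 0, 0, 0],
    [0, 0, 0, 0],
    [0, 0, 0, 0]
  ],
  "jaw": 0.4
}}

```text
time: 36.38
tool_pos: [0.6291, -0.1045, 0.0332]
tool_rot: [-3.141, -0.0, 1.571]
wrist_force: [0.2, -0.2, 1.1]
gripper_width: 0.586
gripper_force: 0.0
```

Call:
{"api": "servo_tool", "payload": {
  "rows": [
    [0, 0, -10, 0],
    [0, 0, -50, 0],
    [0, 0, -100, 0],
    [0, 0, -150, 0],
    [0, 0, -190, 0],
    [-30, -30, -200, 0],
    [-80, -80, -200, 0],
    [-130, -130, -200, 0],
    [-180, -150, -200, 0],
    [-220, -150, -200, 0],
    [-250, -150, -200, 0],
    [-250, -150, -200, 0]
  ]
}}

```text
time: 37.88
tool_pos: [0.4781, -0.3575, 0.2341]
tool_rot: [3.141, 0.002, 1.566]
wrist_force: [0.3, -0.3, 0.4]
gripper_width: 0.598
gripper_force: 0.0
```

Run:
```python
from plant import eyes
import cv2,numpy as np
p,d=eyes.read_camera("scene");cv2.imwrite("pics/s9.png",cv2.resize(p[110:320,40:480],None,fx=1.8,fy=1.8)[:,:,::-1])
c=eyes.calibration("scene");np.savez("scene9.npz",p=p,d=d,K=c["intrinsics"],T=c["T"])
```

```text
(no output)
```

View pics/s9.png

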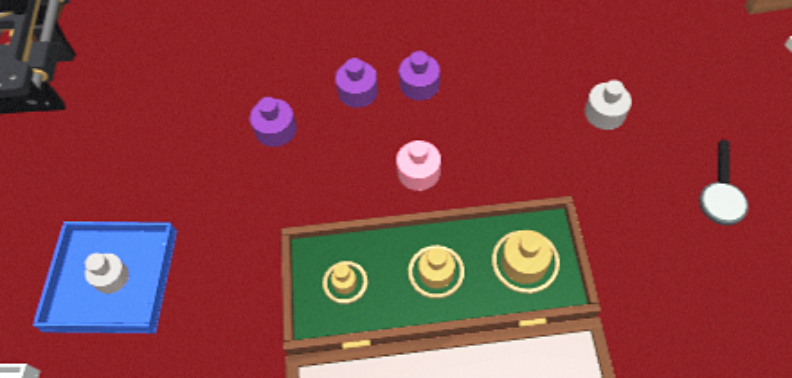

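The final view shows brass small, medium and large upright in their rings at (344,280), (436,268) and (527,258). The steel medium weight stands in the tray at (104,270). The steel large weight, magnifier and look-alikes are unmoved, and the arm is clear.

```bash
python3 -c "
from plant import ctrl
print(ctrl.sign_off())"
```

```text
the job is handed in; nothing more can be done
None
```

The job is done and handed in at about 38 s: the steel medium weight stands in the blue tray, and the three brass weights stand upright in the rings of their own size, with nothing else disturbed.

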